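Push the spacer row home against the end stop and shoot the keeper

ROBOT

A 7-joint arm with a two-finger parallel gripper is mounted at the origin on the work surface. World frame = base frame: x ahead of the robot, y to its left, z up, the work surface at z = 0. Lengths are in m, angles in rad, forces in N, time in s.
With the tool pointing down it reaches from about 0.4 to 0.875 m from the base axis. Payload 19.3 kg.
Tool frame: the origin (TCP) lies midway between the tips of the shut fingers; the grasp point (between the pads) lies 19 mm behind it; x points along the fingers, y is the direction in which the jaws open and shut, and the axes are right-handed (so a half turn about x gives the same grasp; the last joint's range is limited). The gripper opens to 85 mm and grips with 20 to 120 N. Pads are 22 mm wide; open, the fingers measure 114 mm over their backs; the gripper's body (76 mm by 85 mm) begins 54 mm behind the grasp point. The pads swing forward as they close: fully open they stand 13 mm farther back than shut.
Start: joints at [-1.309, 0.521, -0.036, 1.599, 0.021, 1.021, -0.113], TCP at [0.204, 0.591, 0.231] pointing down, gripper open.
Joint ranges: [-2.91, 2.91], [-0.3, 2.13], [-1.5, 1.42], [0.17, 2.43], [-1.26, 4.41], [0.16, 1.93], [-2.52, 2.52]. Speed limits (rad/s): [1.89, 1.89, 2.39, 2.39, 3.01, 3.01, 3.01].

INTERFACE

Orientations are given as [roll, pitch, yaw] about the fixed x, y, z axes, in that order (R = Rz(yaw) Ry(pitch) Rx(roll)).
In Python, from workcell import bot gives the robot as it stands. The module is installed in compiled form; this text tells all that it offers.
- The arm moves only by the tool servo_tool, never from a script. Its argument "targets" is a list of rows, each an object of numbers: "x", "y", "z": the shift along the tool's x, y, z as a fraction of full scale; "wx", "wy", "wz": the turn, a rotation vector about the tool's x, y, z as a fraction of full scale. A call has 1 to 12 rows; each row is the pose to reach, as a shift and turn from the pose measured when the call began, along the tool's axes at that moment, turning the shorter way round; what a row does not reach only later rows make up. Full scale, the value 1, is 40 cm for a shift and 360 degrees for a turn. A row lasts 1/8 s, in which the tool goes at most 62.5 mm and 10.7 degrees, less where a joint would pass 70% of its speed; a pose out of reach is approached as far as the arm can. A call with a number of a shift or a turn outside -1 to 1 is refused whole. A call with a gripper value outside its range is refused whole. "grip" is the gripper command: -1 is shut, 1 is fully open, values between are in proportion, set as the call begins (left out, the last holds). The fingers move at their own pace and stop on an object; "squeeze" is the grip in N (left out, the last holds). Time passes only in rows, so rows that repeat a pose let the fingers close. It gives the time, the measured TCP pose, the force and the opening at its end, in the units of the state.
- bot.observe(): the state, without advancing time (a new reading comes with each control period).
- bot.grab_frame(name): name is "scene" or "top" or "wrist"; returns (picture, depth): 480x640x3 uint8, red, green, blue; 480x640 float32, m along the optical axis (not along the pixel's ray), 0 where there is no reading.
- bot.get_calibration(name): a dict with "intrinsics" (3x3 intrinsics, pixels), "R" (3x3) and "t" (3): a world point X has camera coordinates R X + t. Camera axes: x right, y down, z forward; pixel columns grow to the right and rows downward; lengths in m; the calibration is good to about 2 mm. The wrist camera is an equidistant fisheye: a pixel r from the principal point sees the ray r / f radians off the axis. A picture is of the moment at which its call begins: read the wrist's pose just before it. get_calibration takes no time and is no camera call; for the wrist camera it gives the pose at the moment of the call.
- bot.job_done(): hands the job in, once; it reports no verdict.
Trained networks look in the newest picture that a camera, given by its name, has taken for a name from the list of things; names that differ only in an ending like _2 or _b are one class to them, and where a whole thing is asked for, a point or a joint stands for the part that bears it (a point fixed in the world has none). Each returns a list of dicts, best first, with "confidence" (0 to 1); they miss things now and then, are a little off and sometimes report something else, mostly with a low value. They report only what shows in the picture. A call takes as long as a camera call.
- bot.trace(camera, target): "mask" (480x640 bool, what is visible of it) and "pixel" ([column, row] in pixels, amid what is visible of it).
The state is a dict: "clock": time; "qpos": joint angles; "qd": joint speeds; "joint_efforts": joint torques, N m; "position": TCP position; "tool_rot": TCP orientation; "force": force on the tool from outside, world axes, zero at the start; "moment": the same for the moment, N m; "grip_width": finger opening in m.
Only numpy, scipy, OpenCV 4.12 (cv2) and the standard library are available. Lean on these libraries where they do the work, as an engineer would, in place of code of your own. Each camera call takes 0.05 s, during which the arm holds its last target. There are 200 camera calls.

TASK

Push the row of four spacer blocks along the channel of the stop fixture, all together as one touching row and pushing only on the red-topped block at the tail, until the row is fully home against the blue end stop. Then push the orange knob to slide the keeper bolt all the way across the channel behind the row, and move clear. Do not lift the blocks, and leave the other things on the bench where they are.

Things in the scene. Friction and masses are not known exactly. Their poses are not given: they have to be found in the camera images.
- fixture: Aluminium fixture, screwed down. Base plate 352 mm (y) x 90 mm (x -50 to +40), 12 mm thick; on it a channel along its y axis at x = 0: 42 mm wide, floor 12 mm above the bench, between fences 8 mm thick with tops 24 mm above the bench. Open at the -y end, closed at +y by the blue end stop. Origin: on the bench under the middle of the channel; z up; -x side towards the robot.
- stop_face (a point): Middle of the blue end stop's face, 34 mm above the bench, at fixture (0, 150) mm. The stop is 66 mm wide, its top 60 mm above the bench. Fully home, the head block touches this face and the four blocks fill the 144 mm before it: the tail block's rear face is then at fixture y = +6 mm.
- spacer_a_mid (a point): Tail block, the one to push: black aluminium with a red top; 39 mm (its x, across the channel) x 36 mm (its y, along the channel) x 44 mm tall, about 160 g. This point is its centre, 22 mm above the channel floor; its y axis points to the end stop. Push its rear face, which looks to the open -y end. Home at fixture y = +24 mm. Sliding the row takes about 2 to 7 N; it stops when the push stops.
- spacer_b_mid (a point): Second block, gold anodised aluminium with a black hole on top; 39 mm (its x, across the channel) x 36 mm (its y, along the channel) x 44 mm tall, about 160 g. This point is its centre, 22 mm above the channel floor; its y axis points to the end stop. Home at fixture y = +60 mm.
- spacer_c_mid (a point): Third block, black aluminium with a black hole on top; 39 mm (its x, across the channel) x 36 mm (its y, along the channel) x 44 mm tall, about 160 g. This point is its centre, 22 mm above the channel floor; its y axis points to the end stop. Home at fixture y = +96 mm.
- spacer_d_mid (a point): Head block, nearest to the end stop, gold anodised aluminium with a black hole on top; 39 mm (its x, across the channel) x 36 mm (its y, along the channel) x 44 mm tall, about 160 g. This point is its centre, 22 mm above the channel floor; its y axis points to the end stop. Home at fixture y = +132 mm.
- keeper (a joint): Slide of the keeper bolt (m): 0 drawn back, 0.050 fully across the channel (hard stop), growing along fixture +x. About 1.5 N friction; stays where left. Flat steel bar 12 mm wide (fixture y -10 to +2 mm), 27 to 37 mm above the bench, nose at fixture x = -36 mm at 0, +14 mm at 0.050. A block in its way stops it; with the row home it passes 4 mm behind the tail block.
- keeper_knob (a point): Centre of the orange upright knob on the bolt: a post 16 mm in diameter, from 37 to 71 mm above the bench; this point is 54 mm up. At fixture y = -4 mm, x = -106 mm drawn back, -56 mm fully across. Push it from the robot's side along fixture +x. The bolt's dark guide (fixture x -34 to -47, y -26 to +18 mm, top 45 mm up) stands between knob and channel.
- red_case: Bystander: closed red plastic case 40 x 75 x 34 mm, beyond the fixture (fixture +x side). Origin under its centre.
- wrench: Bystander: steel wrench 150 mm long, lying beyond the fixture roughly along its y. Origin near mid-length on its underside; its x axis points from handle to head.
- collar: Bystander: brass collar, 34 mm outside diameter, 22 mm tall, on the robot's side of the fixture near the stop end. Origin under its centre.
- drill_sleeve: Bystander: upright steel drill sleeve, 26 mm diameter, 45 mm tall, on the robot's side of the fixture near the open end, at fixture x -110 to -90 mm, y -160 to -120 mm. Origin under its centre.
- layout_fluid: Bystander: blue bottle, 48 mm diameter, 110 mm tall, at the left. Origin under its centre.
- screwdriver: Bystander: screwdriver with orange handle, 180 mm long, lying at the right. Origin on its underside; x axis from handle to tip.
- screw_box: Bystander: cardboard box 60 x 90 x 50 mm at the left. Origin under its centre.

How it is judged:
By the outcome, as a careful person would: the job done as asked, in the order asked, and still so for the second after the job is handed in, with the robot touching nothing.
It also fails if it takes over 45 s, if anything falls off the work surface, if the arm or the gripper's body presses on something with over 40 N, if the wrist force passes 120 N, or if a joint passes its speed limit or range.

## Working session

There is one attempt and no reset: what is moved stays moved. The work goes in short steps, Python scripts to look and compute and a tool call to move; the robot and the scene stay as the last step left them, time stands still between calls to the robot, and variables do not carry over. Pictures are saved under pics/ and viewed, on a budget of 10 in all, crops included, one or two more only if the job needs it, and the job is handed in when it is done.

Besides the shell and the picture viewer there is one more tool, called after ">>>" as name([rows], argument=value, ...), one row to a line, values as JSON. servo_tool: Moves the arm, as the interface text tells. Shift numbers are shares of 40 cm and turn numbers shares of 360 degrees, none past 1 either way. Its arguments: {"type":"object","properties":{"targets":{"type":"array"},"grip":{"type":"number"},"squeeze":{"type":"number"}},"required":["targets"]}

```bash
mkdir -p pics
cat > h.py <<'E'
import numpy as np, cv2
from workcell import bot
def snap(c,fn):
    im,d=bot.grab_frame(c); cv2.imwrite('pics/'+fn,im[:,:,::-1]); return im,d
def world(c,d,mask):
    k=bot.get_calibration(c);K=k["intrinsics"];v,u=np.nonzero(mask&(d>0));z=d[v,u]
    P=np.c_[(u-K[0,2])/K[0,0]*z,(v-K[1,2])/K[1,1]*z,z]
    return (P-k["t"])@k["R"]
E
python3 - <<'E'
from h import *
np.set_printoptions(precision=4,suppress=True)
im,d=snap('top','top0.png'); snap('scene','scene0.png')
s=bot.observe();print(s['clock'],s['position'],s['tool_rot'],s['force'],s['grip_width'])
np.savez('top0.npz',d=d,im=im)
bot.grab_frame('top')
for n in ['fixture','spacer_a_mid','spacer_b_mid','spacer_c_mid','spacer_d_mid','keeper_knob','keeper','drill_sleeve','collar']:
    r=bot.trace('top',n)
    for q in r[:2]:
        P=world('top',d,q['mask']); print(n,round(q['confidence'],2),q['pixel'],np.median(P,0) if len(P) else None,np.percentile(P[:,2],95) if len(P) else '')
E
```

```text
0.1 [0.2035 0.5906 0.2308] [-1.5162  1.5699 -1.848 ] [-1.0213  0.5999  0.6278] 0.08567268149074589
spacer_a_mid 0.56 [314.2, 233.3] [ 0.5668 -0.0031  0.0549] 0.05848856421342833
spacer_a_mid 0.27 [260.1, 200.2] [0.6569 0.142  0.032 ] 0.03578172655023792
spacer_b_mid 0.66 [302.3, 232.1] [0.5652 0.0322 0.0543] 0.058127561091674114
spacer_c_mid 0.6 [286.1, 234.3] [0.5632 0.0705 0.0545] 0.058120888708043834
spacer_c_mid 0.45 [316.1, 231.7] [ 0.5647 -0.0031  0.0547] 0.05844918240259286
spacer_d_mid 0.8 [271.8, 234.8] [0.5642 0.1065 0.0542] 0.058190740582462125
drill_sleeve 0.53 [346.7, 269.6] [ 0.4685 -0.0756  0.0435] 0.04680912306262673
collar 0.67 [239.2, 269.1] [0.4718 0.1964 0.0193] 0.023093994662122436
```

Run:
```python
import cv2
a=cv2.imread('pics/top0.png');c=a[160:310,190:390];cv2.imwrite('pics/top0c.png',cv2.resize(c,(800,600),interpolation=cv2.INTER_CUBIC))
```

```text
(no output)
```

View pics/scene0.png

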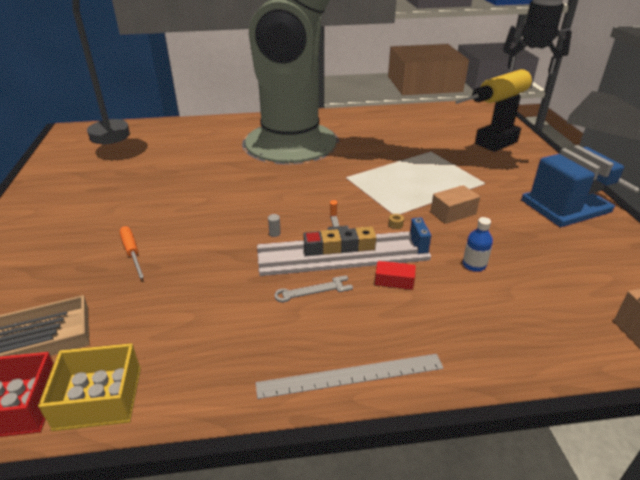

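View pics/top0c.png

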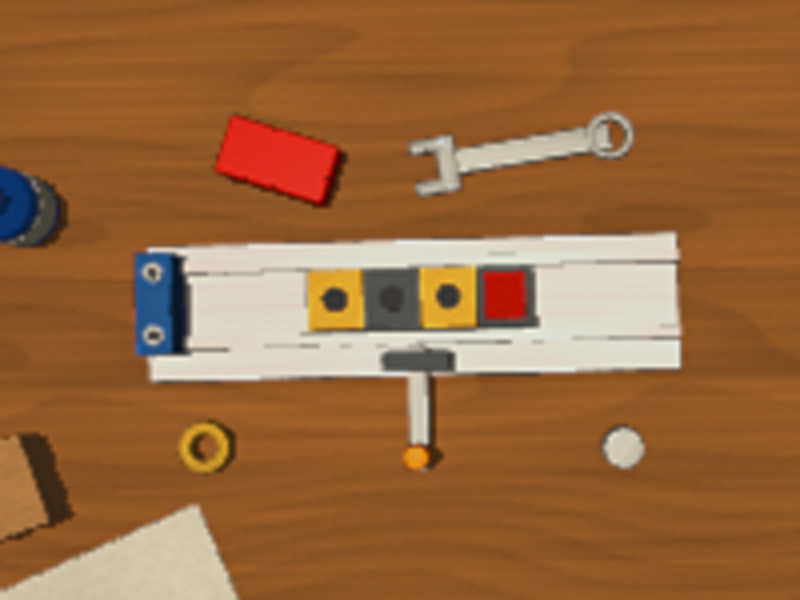

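The scene shows the four-block row in the white channel, with the blue stop at about (420,235). In the 4x top crop the red tail is at (505,295), the stop at (160,303), the knob at (417,457), and the sleeve at (623,447). The row looks touching. Next I'll measure the fixture pose.

```bash
python3 - <<'E'
from h import *
np.set_printoptions(precision=4,suppress=True)
z=np.load('top0.npz');d=z['d'];im=z['im']
h=cv2.cvtColor(im,cv2.COLOR_RGB2HSV);H,S,V=[h[...,i].astype(int) for i in range(3)]
R=np.zeros(d.shape,bool);R[205:262,220:362]=1
P=world('top',d,np.ones(d.shape,bool)&(d>0));
full=np.full(d.shape+(3,),np.nan);vv,uu=np.nonzero(d>0);full[vv,uu]=P
def rect(m,name):
    p=full[m&~np.isnan(full[...,0])];
    r=cv2.minAreaRect(p[:,:2].astype(np.float32)*1000);print(name,len(p),'rect',r,'mean',p.mean(0),'max z',p[:,2].max());return p
Z=full[...,2]
rect(R&(Z>.007)&(Z<.034)&(S<60)&(V>120),'plate')
B=np.zeros(d.shape,bool);B[218:252,222:240]=1
rect(B&(Z>.05),'stop top')
C=np.zeros(d.shape,bool);C[222:246,262:326]=1
rect(C&(Z>.045),'row top')
rect(C&(Z>.045)&(S>180)&((H<8)|(H>172))&(V>80),'red')
O=np.zeros(d.shape,bool);O[266:282,286:304]=1
rect(O&(S>150)&(Z>.05),'knob')
E
python3 - <<'E'
import sys;sys.path.insert(0,'.')
from h import *
s=bot.observe();print(s['qpos'])
for n in('wrist','top'):
  k=bot.get_calibration(n);print(n,k['intrinsics'],k['R'],k['t'])
E
```

```text
plate 3064 rect ((568.2271728515625, 60.08021545410156), (144.86744689941406, 357.0043640136719), 7.733231067657471) mean [0.5597 0.0473 0.0137] max z 0.03366960898582934
stop top 255 rect ((564.796875, 220.34649658203125), (23.596654891967773, 64.31037139892578), 89.84046173095703) mean [0.5647 0.2202 0.058 ] max z 0.06403944949567816
row top 862 rect ((565.57470703125, 50.956214904785156), (39.0738525390625, 143.59710693359375), 0.38675180077552795) mean [0.5655 0.0512 0.0546] max z 0.06119987889388917
red 118 rect ((565.6670532226562, -1.998361587524414), (23.065513610839844, 28.20504379272461), 88.98809814453125) mean [ 0.5658 -0.002   0.055 ] max z 0.059450844609600983
knob 31 rect ((464.9241638183594, 54.33561706542969), (12.420798301696777, 14.22800064086914), 44.111907958984375) mean [0.4654 0.0543 0.0687] max z 0.07320239083564062
[-1.30923747  0.52140565 -0.03630524  1.59951088  0.02122037  1.02112351
 -0.11279666]
wrist [[371.64829954   0.         319.48893254]
 [  0.         371.64829954 241.2076336 ]
 [  0.           0.           1.        ]] [[ 3.26037366e-01  9.45356639e-01  6.78844880e-04]
 [ 8.92829360e-01 -3.08157476e-01  3.28473293e-01]
 [ 3.10733600e-01 -1.06488475e-01 -9.44513015e-01]] [-0.6239754  -0.04363685  0.38081498]
top [[437.76729721   0.         313.42366383]
 [  0.         437.76729721 233.48962776]
 [  0.           0.           1.        ]] [[-0.0187634  -0.99959817 -0.02124674]
 [-0.99899187  0.01961035 -0.04038168]
 [ 0.04078211  0.02046763 -0.99895841]] [0.01503065 0.56730615 1.14728856]
```

```bash
cat >> h.py <<'E'
from scipy.spatial.transform import Rotation as Ro
def plan(pts, ydir=None):
    """fractions for world targets; ydir = desired world dir of tool y (tool x stays down)"""
    s=bot.observe();p=np.array(s['position']);R=Ro.from_euler('xyz',s['tool_rot']).as_matrix()
    w=np.zeros(3)
    if ydir is not None:
        x=np.array([0,0,-1.]);y=np.array([*ydir,0.]);y/=np.linalg.norm(y)
        w=Ro.from_matrix(R.T@np.c_[x,y,np.cross(x,y)]).as_rotvec()/(2*np.pi)
    print('pos',p.round(4),'q',np.round(s['qpos'],2),'F',np.round(s['force'],2),'w',np.round(s['grip_width'],4),'t',round(s['clock'],2));print(R.round(3))
    for t in pts: print(t,'->',(R.T@(np.array(t)-p)/.4).round(4),'turn',w.round(4))
E
python3 - <<'E'
from h import *
for y in [(1,.0),(-1,0.)]: plan([(.566,-.08,.2)],y)
E
```

```text
pos [0.2036 0.5909 0.2313] q [-1.31  0.52 -0.04  1.6   0.02  1.02 -0.11] F [-0.94 -0.03  0.45] w 0.0855 t 0.6
[[-0.     0.326  0.945]
 [-0.     0.945 -0.326]
 [-1.    -0.     0.   ]]
(0.566, -0.08, 0.2) -> [ 0.0783 -1.2906  1.4029] turn [0.1972 0.     0.    ]
pos [0.2036 0.5909 0.2313] q [-1.31  0.52 -0.04  1.6   0.02  1.02 -0.11] F [-0.94 -0.03  0.45] w 0.0855 t 0.6
[[-0.     0.326  0.945]
 [-0.     0.945 -0.326]
 [-1.    -0.     0.   ]]
(0.566, -0.08, 0.2) -> [ 0.0783 -1.2906  1.4029] turn [-0.3028 -0.      0.    ]
```

>>> servo_tool([
  {"x": 0, "y": -0.1, "z": 0.1, "wx": 0.03},
  {"x": 0, "y": -0.2, "z": 0.21, "wx": 0.06},
  {"x": 0, "y": -0.3, "z": 0.32, "wx": 0.09},
  {"x": 0, "y": -0.4, "z": 0.43, "wx": 0.115},
  {"x": 0, "y": -0.5, "z": 0.54, "wx": 0.14},
  {"x": 0, "y": -0.6, "z": 0.65, "wx": 0.165},
  {"x": 0, "y": -0.7, "z": 0.76, "wx": 0.197},
  {"x": 0, "y": -0.8, "z": 0.87, "wx": 0.197},
  {"x": 0, "y": -0.9, "z": 0.98, "wx": 0.197},
  {"x": 0, "y": -0.9, "z": 0.98, "wx": 0.197},
], grip=-1)

```text
$.targets[0]: bad value
```

Run:
```python
from h import *
plan([(.565,-.06,.2)],(1,.005))
snap('wrist','w1.png');c=bot.get_calibration('wrist');print(c['R'].round(3),c['t'],c['intrinsics'][0,0])
```

```text
pos [0.2036 0.5909 0.2313] q [-1.31  0.52 -0.04  1.6   0.02  1.02 -0.11] F [-0.94 -0.03  0.45] w 0.0855 t 0.6
[[-0.     0.326  0.945]
 [-0.     0.945 -0.326]
 [-1.    -0.     0.   ]]
(0.565, -0.06, 0.2) -> [ 0.0783 -1.2442  1.3843] turn [0.1964 0.     0.    ]
[[ 0.326  0.945  0.001]
 [ 0.893 -0.308  0.328]
 [ 0.311 -0.106 -0.945]] [-0.62398112 -0.04363602  0.38081407] 371.64829954431775
```

View pics/w1.png

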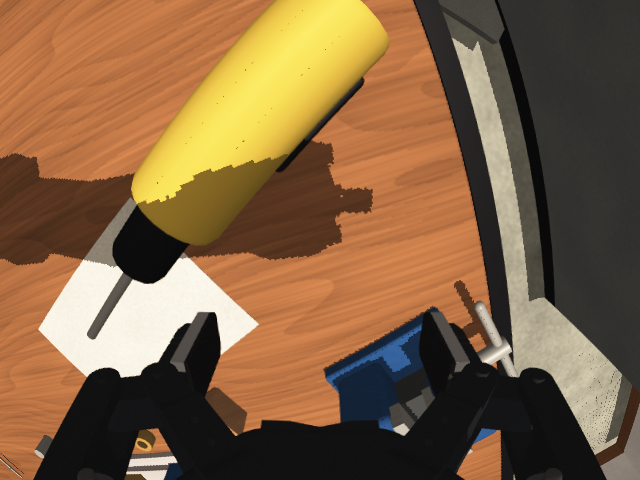

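The move was refused, probably because every key is needed. The wrist view shows the drill at centre (250,120), close to the camera, so I'll rise first and then travel.

>>> servo_tool([
  {"x": -0.12, "y": 0, "z": 0, "wx": 0, "wy": 0, "wz": 0},
  {"x": -0.24, "y": -0.02, "z": 0.02, "wx": 0, "wy": 0, "wz": 0},
  {"x": -0.25, "y": -0.12, "z": 0.12, "wx": 0.03, "wy": 0, "wz": 0},
  {"x": -0.25, "y": -0.22, "z": 0.23, "wx": 0.06, "wy": 0, "wz": 0},
  {"x": -0.25, "y": -0.32, "z": 0.34, "wx": 0.09, "wy": 0, "wz": 0},
  {"x": -0.25, "y": -0.42, "z": 0.45, "wx": 0.115, "wy": 0, "wz": 0},
  {"x": -0.2, "y": -0.52, "z": 0.56, "wx": 0.14, "wy": 0, "wz": 0},
  {"x": -0.15, "y": -0.62, "z": 0.67, "wx": 0.165, "wy": 0, "wz": 0},
  {"x": -0.1, "y": -0.72, "z": 0.78, "wx": 0.196, "wy": 0, "wz": 0},
  {"x": 0, "y": -0.82, "z": 0.89, "wx": 0.196, "wy": 0, "wz": 0},
  {"x": 0, "y": -0.9, "z": 0.98, "wx": 0.196, "wy": 0, "wz": 0},
  {"x": 0, "y": -0.9, "z": 0.98, "wx": 0.196, "wy": 0, "wz": 0},
], grip=-1)

```text
clock: 2.15
position: [0.4582, 0.119, 0.231]
tool_rot: [0.006, 1.569, -1.563]
force: [-0.5, 0.6, 0.6]
grip_width: 0.0001
```

Run:
```python
from h import *
plan([(.565,-.065,.2)],(1,.005))
```

```text
pos [0.4582 0.119  0.231 ] q [-0.7   0.3   0.4   2.   -0.15  0.87 -0.22] F [-0.55  0.61  0.58] w 0.0001 t 2.15
[[ 0.     1.     0.001]
 [-0.001  0.001 -1.   ]
 [-1.     0.     0.001]]
(0.565, -0.065, 0.2) -> [0.0781 0.2665 0.4602] turn [-0.0006  0.0002 -0.    ]
```

>>> servo_tool([
  {"x": 0, "y": 0.08, "z": 0.12, "wx": 0, "wy": 0, "wz": 0},
  {"x": 0.02, "y": 0.16, "z": 0.24, "wx": 0, "wy": 0, "wz": 0},
  {"x": 0.05, "y": 0.22, "z": 0.36, "wx": 0, "wy": 0, "wz": 0},
  {"x": 0.078, "y": 0.2665, "z": 0.46, "wx": 0, "wy": 0, "wz": 0},
  {"x": 0.078, "y": 0.2665, "z": 0.46, "wx": 0, "wy": 0, "wz": 0},
])

```text
clock: 2.78
position: [0.5653, -0.0676, 0.1993]
tool_rot: [-0.277, 1.568, -1.85]
force: [-0.6, 0.1, 0.2]
grip_width: 0.0006
```

Run:
```python
from h import *
np.set_printoptions(precision=4,suppress=True)
plan([(.565,-.065,.026)],(1,.005))
k=bot.get_calibration('wrist');im,d=snap('wrist','w2.png')
K=k['intrinsics'];f=K[0,0]
v,u=np.mgrid[0:480,0:640];a=u-K[0,2];b=v-K[1,2];r=np.hypot(a,b)+1e-9;th=r/f
P=np.dstack([d*np.tan(th)*a/r,d*np.tan(th)*b/r,d])
W=(P-k['t'])@k['R'];W[d<=0]=np.nan
np.savez('w2.npz',W=W,im=im)
h=cv2.cvtColor(im,cv2.COLOR_RGB2HSV);H,S,V=[h[...,i].astype(int) for i in range(3)]
Z=W[...,2]
def rect(m,n):
    p=W[m]
    if len(p)>4: print(n,len(p),cv2.minAreaRect(p[:,:2].astype(np.float32)*1000),np.median(p,0))
box=(W[...,0]>.53)&(W[...,0]<.60)
rect(box&(Z>.05)&(Z<.062)&(W[...,1]>-.05)&(W[...,1]<.16),'rowtop')
rect(box&(S>180)&((H<8)|(H>172))&(Z>.045)&(Z<.065),'red')
rect((H>100)&(H<125)&(S>120)&(Z>.052)&(Z<.066)&(W[...,1]>.17)&(W[...,1]<.24)&(W[...,0]<.62)&(W[...,0]>.5),'stop')
rect((H>5)&(H<20)&(S>200)&(Z>.066)&(Z<.08)&(W[...,0]<.5),'knob')
for y0 in (-.11,-.09,-.06,-.04):
    m=(abs(W[...,1]-y0)<.002)&(Z>.02)&(Z<.03)&(W[...,0]>.5)&(W[...,0]<.63)
    xs=np.sort(W[...,0][m]); print(y0,len(xs),xs[::max(1,len(xs)//12)])
```

```text
pos [ 0.5653 -0.0676  0.1993] q [-0.28  0.5   0.42  1.8  -0.25  0.89  0.24] F [-0.64  0.05  0.15] w 0.0006 t 2.77
[[-0.001  1.    -0.002]
 [-0.003 -0.002 -1.   ]
 [-1.    -0.001  0.003]]
(0.565, -0.065, 0.026) -> [ 0.4332 -0.0004 -0.0075] turn [-0.0012  0.0004  0.0001]
rowtop 8464 ((566.6009521484375, 43.95089340209961), (39.414894104003906, 130.29949951171875), 0.2162572592496872) [0.5665 0.0426 0.0567]
red 1297 ((566.8058471679688, -3.4670677185058594), (25.681541442871094, 29.597434997558594), 89.9671859741211) [ 0.5665 -0.003   0.0571]
knob 34 ((471.12353515625, 52.317710876464844), (13.823911666870117, 4.467391014099121), 67.38248443603516) [0.4724 0.0509 0.0679]
-0.11 66 [0.5395 0.5404 0.5414 0.5423 0.5433 0.5451 0.5893 0.5902 0.5913 0.5921
 0.5938 0.5949 0.5958 0.5967]
-0.09 74 [0.5383 0.5392 0.541  0.542  0.5428 0.5446 0.5465 0.589  0.5907 0.5916
 0.5925 0.5944 0.5962]
-0.06 84 [0.5382 0.54   0.5409 0.5426 0.5444 0.5453 0.5885 0.59   0.591  0.5927
 0.5937 0.5954]
-0.04 82 [0.5394 0.5404 0.5413 0.543  0.544  0.5455 0.5889 0.5898 0.5907 0.5916
 0.5932 0.5942 0.5951 0.5967]
```

View pics/w2.png

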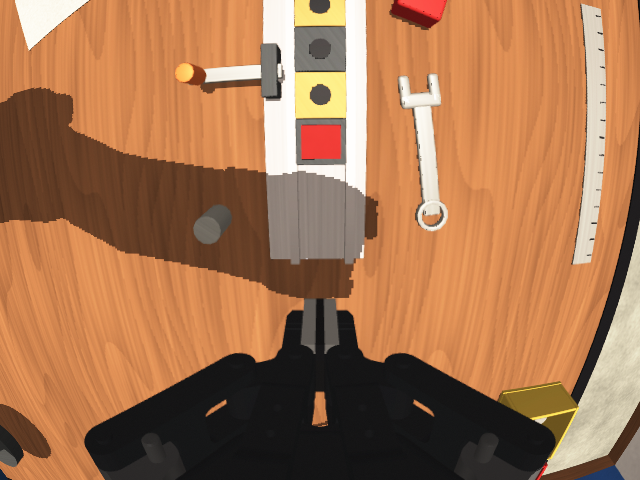

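The wrist view shows the red tail at (320,142), the clear channel behind it, and the knob at (185,73). The channel centre is at x=0.567 m and the fixture yaw is about 0.2°. I'll lower the shut fingers behind the tail.

>>> servo_tool([
  {"x": 0.15, "y": 0.004, "z": 0.01, "wx": -0.001, "wy": 0, "wz": 0},
  {"x": 0.28, "y": 0.004, "z": 0.01, "wx": -0.001, "wy": 0, "wz": 0},
  {"x": 0.37, "y": 0.004, "z": 0.01, "wx": -0.001, "wy": 0, "wz": 0},
  {"x": 0.43, "y": 0.004, "z": 0.01, "wx": -0.001, "wy": 0, "wz": 0},
  {"x": 0.43, "y": 0.004, "z": 0.01, "wx": -0.001, "wy": 0, "wz": 0},
])

```text
clock: 3.45
position: [0.5657, -0.0681, 0.0268]
tool_rot: [-1.308, 1.568, -2.872]
force: [-0.0, 0.0, -0.0]
grip_width: 0.0001
```

Run:
```python
from h import *
plan([(.567,-.04,.027),(.567,-.03,.027),(.567,.02,.027),(.567,.052,.027)],(1,.004))
```

```text
pos [ 0.5657 -0.0681  0.0268] q [-0.18  0.76  0.28  1.89 -0.37  0.55  0.36] F [-0.04  0.04 -0.01] w 0.0001 t 3.45
[[-0.003  1.     0.008]
 [-0.001  0.008 -1.   ]
 [-1.    -0.003  0.001]]
(0.567, -0.04, 0.027) -> [-0.0006  0.0038 -0.0702] turn [0.0006 0.0001 0.0005]
(0.567, -0.03, 0.027) -> [-0.0006  0.004  -0.0952] turn [0.0006 0.0001 0.0005]
(0.567, 0.02, 0.027) -> [-0.0007  0.0049 -0.2202] turn [0.0006 0.0001 0.0005]
(0.567, 0.052, 0.027) -> [-0.0008  0.0056 -0.3002] turn [0.0006 0.0001 0.0005]
```

>>> servo_tool([
  {"x": 0, "y": 0.004, "z": -0.03, "wx": 0.0006, "wy": 0, "wz": 0},
  {"x": 0, "y": 0.004, "z": -0.06, "wx": 0.0006, "wy": 0, "wz": 0},
  {"x": 0, "y": 0.004, "z": -0.075, "wx": 0.0006, "wy": 0, "wz": 0},
  {"x": 0, "y": 0.004, "z": -0.082, "wx": 0.0006, "wy": 0, "wz": 0},
  {"x": 0, "y": 0.004, "z": -0.087, "wx": 0.0006, "wy": 0, "wz": 0},
  {"x": 0, "y": 0.004, "z": -0.092, "wx": 0.0006, "wy": 0, "wz": 0},
  {"x": 0, "y": 0.004, "z": -0.097, "wx": 0.0006, "wy": 0, "wz": 0},
  {"x": 0, "y": 0.004, "z": -0.104, "wx": 0.0006, "wy": 0, "wz": 0},
  {"x": 0, "y": 0.004, "z": -0.112, "wx": 0.0006, "wy": 0, "wz": 0},
  {"x": 0, "y": 0.004, "z": -0.12, "wx": 0.0006, "wy": 0, "wz": 0},
])

```text
clock: 4.7
position: [0.567, -0.02, 0.0268]
tool_rot: [-1.249, 1.568, -2.816]
force: [-0.1, -4.4, 1.1]
grip_width: 0.0002
```

Run:
```python
from h import *
plan([(.567,.03,.027),(.567,.052,.027)],(1,.004))
```

```text
pos [ 0.567  -0.02    0.0268] q [-0.27  0.75  0.29  1.89 -0.39  0.55  0.28] F [-0.06 -4.38  1.07] w 0.0002 t 4.7
[[-0.003  1.     0.004]
 [-0.001  0.004 -1.   ]
 [-1.    -0.003  0.001]]
(0.567, 0.03, 0.027) -> [-0.0007  0.0006 -0.1251] turn [-0.      0.0002  0.0005]
(0.567, 0.052, 0.027) -> [-0.0007  0.0008 -0.1801] turn [-0.      0.0002  0.0005]
```

>>> servo_tool([
  {"x": 0, "y": 0, "z": -0.01, "wx": 0, "wy": 0, "wz": 0},
  {"x": 0, "y": 0, "z": -0.022, "wx": 0, "wy": 0, "wz": 0},
  {"x": 0, "y": 0, "z": -0.034, "wx": 0, "wy": 0, "wz": 0},
  {"x": 0, "y": 0, "z": -0.046, "wx": 0, "wy": 0, "wz": 0},
  {"x": 0, "y": 0, "z": -0.058, "wx": 0, "wy": 0, "wz": 0},
  {"x": 0, "y": 0, "z": -0.07, "wx": 0, "wy": 0, "wz": 0},
  {"x": 0, "y": 0, "z": -0.082, "wx": 0, "wy": 0, "wz": 0},
  {"x": 0, "y": 0, "z": -0.094, "wx": 0, "wy": 0, "wz": 0},
  {"x": 0, "y": 0, "z": -0.106, "wx": 0, "wy": 0, "wz": 0},
  {"x": 0, "y": 0, "z": -0.118, "wx": 0, "wy": 0, "wz": 0},
  {"x": 0, "y": 0, "z": -0.13, "wx": 0, "wy": 0, "wz": 0},
  {"x": 0, "y": 0, "z": -0.142, "wx": 0, "wy": 0, "wz": 0},
])

```text
clock: 6.2
position: [0.5667, 0.0369, 0.0267]
tool_rot: [-1.212, 1.568, -2.779]
force: [-0.3, -6.2, 1.9]
grip_width: 0.0001
```

Run:
```python
from h import *
np.set_printoptions(precision=4,suppress=True)
plan([(.5665,.052,.027)],(1,.004))
im,d=snap('top','top1.png')
v,u=np.nonzero(d>0);P=world('top',d,d>0);m=(P[:,2]>.048)&(abs(P[:,0]-.565)<.03)&(P[:,1]>.0)&(P[:,1]<.26)
from collections import Counter
p=P[m];c,e=np.histogram(p[:,1],bins=np.arange(0.03,.25,.003));print(list(zip(e.round(3),c)))
```

```text
pos [0.5667 0.0369 0.0267] q [-0.38  0.76  0.3   1.89 -0.4   0.55  0.19] F [-0.25 -6.15  1.92] w 0.0001 t 6.2
[[-0.003  1.     0.004]
 [-0.001  0.004 -1.   ]
 [-1.    -0.003  0.001]]
(0.5665, 0.052, 0.027) -> [-0.0007 -0.0004 -0.0377] turn [-0.0001  0.0002  0.0005]
[(np.float64(0.03), np.int64(59)), (np.float64(0.033), np.int64(65)), (np.float64(0.036), np.int64(64)), (np.float64(0.039), np.int64(60)), (np.float64(0.042), np.int64(63)), (np.float64(0.045), np.int64(59)), (np.float64(0.048), np.int64(64)), (np.float64(0.051), np.int64(57)), (np.float64(0.054), np.int64(60)), (np.float64(0.057), np.int64(59)), (np.float64(0.06), np.int64(58)), (np.float64(0.063), np.int64(54)), (np.float64(0.066), np.int64(65)), (np.float64(0.069), np.int64(59)), (np.float64(0.072), np.int64(57)), (np.float64(0.075), np.int64(58)), (np.float64(0.078), np.int64(56)), (np.float64(0.081), np.int64(59)), (np.float64(0.084), np.int64(54)), (np.float64(0.087), np.int64(38)), (np.float64(0.09), np.int64(27)), (np.float64(0.093), np.int64(17)), (np.float64(0.096), np.int64(3)), (np.float64(0.099), np.int64(0))
[... 982 characters left out ...]
p.int64(22)), (np.float64(0.189), np.int64(3)), (np.float64(0.192), np.int64(0)), (np.float64(0.195), np.int64(0)), (np.float64(0.198), np.int64(0)), (np.float64(0.201), np.int64(0)), (np.float64(0.204), np.int64(0)), (np.float64(0.207), np.int64(17)), (np.float64(0.21), np.int64(35)), (np.float64(0.213), np.int64(30)), (np.float64(0.216), np.int64(31)), (np.float64(0.219), np.int64(31)), (np.float64(0.222), np.int64(24)), (np.float64(0.225), np.int64(26)), (np.float64(0.228), np.int64(25)), (np.float64(0.231), np.int64(21)), (np.float64(0.234), np.int64(0)), (np.float64(0.237), np.int64(0)), (np.float64(0.24), np.int64(0)), (np.float64(0.243), np.int64(0)), (np.float64(0.246), np.int64(0))]
```

>>> servo_tool([
  {"x": 0, "y": -0.0003, "z": -0.008, "wx": 0, "wy": 0, "wz": 0},
  {"x": 0, "y": -0.0003, "z": -0.016, "wx": 0, "wy": 0, "wz": 0},
  {"x": 0, "y": -0.0003, "z": -0.023, "wx": 0, "wy": 0, "wz": 0},
  {"x": 0, "y": -0.0003, "z": -0.029, "wx": 0, "wy": 0, "wz": 0},
  {"x": 0, "y": -0.0003, "z": -0.034, "wx": 0, "wy": 0, "wz": 0},
])

```text
clock: 6.88
position: [0.5665, 0.0513, 0.0267]
tool_rot: [-1.306, 1.568, -2.873]
force: [-0.8, -5.1, 2.2]
grip_width: -0.0003
```

>>> servo_tool([
  {"x": 0, "y": 0, "z": -0.004, "wx": 0, "wy": 0, "wz": 0},
  {"x": 0, "y": 0, "z": -0.008, "wx": 0, "wy": 0, "wz": 0},
])

```text
clock: 7.12
position: [0.5665, 0.0545, 0.0268]
tool_rot: [-1.266, 1.568, -2.832]
force: [-0.4, -5.1, 1.2]
grip_width: -0.0002
```

>>> servo_tool([
  {"x": 0, "y": 0, "z": -0.003, "wx": 0, "wy": 0, "wz": 0},
  {"x": 0, "y": 0, "z": -0.005, "wx": 0, "wy": 0, "wz": 0},
])

```text
clock: 7.38
position: [0.5664, 0.0554, 0.0268]
tool_rot: [-0.911, 1.567, -2.479]
force: [0.9, -14.0, 2.1]
grip_width: -0.0004
```

>>> servo_tool([
  {"x": 0, "y": 0, "z": -0.004, "wx": 0, "wy": 0, "wz": 0},
  {"x": 0, "y": 0, "z": -0.004, "wx": 0, "wy": 0, "wz": 0},
])

```text
clock: 7.62
position: [0.5664, 0.0553, 0.0268]
tool_rot: [-0.62, 1.566, -2.189]
force: [0.8, -13.2, 1.8]
grip_width: -0.0002
```

The row stopped dead with force rising from 5 to 14 N, so it is home. I'll back off, lift, and move above the knob's robot side.

>>> servo_tool([
  {"x": 0, "y": 0, "z": 0.03, "wx": 0, "wy": 0, "wz": 0},
  {"x": 0, "y": 0, "z": 0.09, "wx": 0, "wy": 0, "wz": 0},
  {"x": -0.1, "y": 0, "z": 0.1, "wx": 0, "wy": 0, "wz": 0},
  {"x": -0.25, "y": 0, "z": 0.1, "wx": 0, "wy": 0, "wz": 0},
  {"x": -0.37, "y": -0.05, "z": 0.1, "wx": 0, "wy": 0, "wz": 0},
  {"x": -0.37, "y": -0.2, "z": 0.1, "wx": 0, "wy": 0, "wz": 0},
  {"x": -0.37, "y": -0.35, "z": 0.1, "wx": 0, "wy": 0, "wz": 0},
  {"x": -0.37, "y": -0.37, "z": 0.1, "wx": 0, "wy": 0, "wz": 0},
  {"x": -0.37, "y": -0.37, "z": 0.1, "wx": 0, "wy": 0, "wz": 0},
])

```text
clock: 8.75
position: [0.4192, 0.016, 0.1757]
tool_rot: [-0.535, 1.567, -2.103]
force: [1.2, 0.1, 0.9]
grip_width: -0.0
```

Run:
```python
from h import *
np.set_printoptions(precision=4,suppress=True)
plan([(.42,.055,.175),(.42,.055,.047)],(1,.004))
k=bot.get_calibration('wrist');im,d=snap('wrist','w3.png')
K=k['intrinsics'];f=K[0,0]
v,u=np.mgrid[0:480,0:640];a=u-K[0,2];b=v-K[1,2];r=np.hypot(a,b)+1e-9;th=r/f
P=np.dstack([d*np.tan(th)*a/r,d*np.tan(th)*b/r,d]);W=(P-k['t'])@k['R'];W[d<=0]=np.nan
h=cv2.cvtColor(im,cv2.COLOR_RGB2HSV);H,S,V=[h[...,i].astype(int) for i in range(3)];Z=W[...,2]
def rect(m,n):
    p=W[m]
    if len(p)>4: print(n,len(p),cv2.minAreaRect(p[:,:2].astype(np.float32)*1000),np.median(p,0))
rect((abs(W[...,0]-.567)<.022)&(Z>.053)&(Z<.059)&(W[...,1]>.04)&(W[...,1]<.208),'row')
rect((H>5)&(H<20)&(S>180)&(Z>.066)&(Z<.075)&(abs(W[...,0]-.465)<.03)&(abs(W[...,1]-.055)<.03),'knob')
```

```text
pos [0.4192 0.016  0.1757] q [-0.57  0.32  0.48  2.19 -0.22  0.69  0.06] F [1.17 0.13 0.86] w -0.0 t 8.75
[[-0.002  1.     0.003]
 [-0.003  0.003 -1.   ]
 [-1.    -0.002  0.003]]
(0.42, 0.055, 0.175) -> [ 0.0015  0.0022 -0.0975] turn [-0.0002  0.0005  0.0003]
(0.42, 0.055, 0.047) -> [ 0.3215  0.0028 -0.0985] turn [-0.0002  0.0005  0.0003]
row 7669 ((566.0863037109375, 135.50296020507812), (41.45698165893555, 141.7975311279297), 0.29557061195373535) [0.5642 0.1322 0.0568]
knob 79 ((464.9892578125, 54.39729309082031), (14.752094268798828, 15.121003150939941), 43.439002990722656) [0.4608 0.0573 0.07  ]
```

View pics/w3.png

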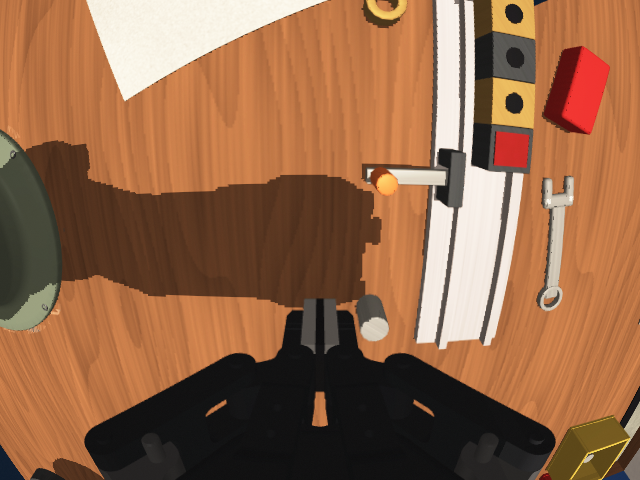

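The wrist view shows the row touching, with the tail at (512,150) ahead of the guide at (452,178) and the knob at (386,183). Next I'll lower beside the knob at y≈0.056 m.

>>> servo_tool([
  {"x": 0.0, "y": 0, "z": -0.06, "wx": 0, "wy": 0.0005, "wz": 0},
  {"x": 0.03, "y": 0, "z": -0.1, "wx": 0, "wy": 0.0005, "wz": 0},
  {"x": 0.16, "y": 0, "z": -0.1, "wx": 0, "wy": 0.0005, "wz": 0},
  {"x": 0.26, "y": 0, "z": -0.1, "wx": 0, "wy": 0.0005, "wz": 0},
  {"x": 0.32, "y": 0, "z": -0.1, "wx": 0, "wy": 0.0005, "wz": 0},
  {"x": 0.32, "y": 0, "z": -0.1, "wx": 0, "wy": 0.0005, "wz": 0},
])

```text
clock: 9.55
position: [0.4188, 0.0549, 0.0456]
tool_rot: [-1.24, 1.565, -2.809]
force: [-0.4, 0.1, 0.1]
grip_width: 0.0004
```

>>> servo_tool([
  {"x": 0, "y": 0.015, "z": 0, "wx": 0, "wy": 0, "wz": 0},
  {"x": 0, "y": 0.03, "z": 0, "wx": 0, "wy": 0, "wz": 0},
  {"x": 0, "y": 0.045, "z": 0, "wx": 0, "wy": 0, "wz": 0},
  {"x": 0, "y": 0.06, "z": 0, "wx": 0, "wy": 0, "wz": 0},
  {"x": 0, "y": 0.075, "z": 0, "wx": 0, "wy": 0, "wz": 0},
  {"x": 0, "y": 0.09, "z": 0, "wx": 0, "wy": 0, "wz": 0},
])

```text
clock: 10.3
position: [0.455, 0.0551, 0.0454]
tool_rot: [-1.273, 1.565, -2.842]
force: [-1.3, 0.6, 1.5]
grip_width: -0.0001
```

>>> servo_tool([
  {"x": 0, "y": 0.012, "z": 0, "wx": 0, "wy": 0, "wz": 0},
  {"x": 0, "y": 0.024, "z": 0, "wx": 0, "wy": 0, "wz": 0},
  {"x": 0, "y": 0.036, "z": 0, "wx": 0, "wy": 0, "wz": 0},
  {"x": 0, "y": 0.048, "z": 0, "wx": 0, "wy": 0, "wz": 0},
  {"x": 0, "y": 0.06, "z": 0, "wx": 0, "wy": 0, "wz": 0},
  {"x": 0, "y": 0.068, "z": 0, "wx": 0, "wy": 0, "wz": 0},
  {"x": 0, "y": 0.074, "z": 0, "wx": 0, "wy": 0, "wz": 0},
])

```text
clock: 11.18
position: [0.4848, 0.0551, 0.0452]
tool_rot: [-1.273, 1.565, -2.842]
force: [-2.0, 1.0, 1.1]
grip_width: -0.0
```

>>> servo_tool([
  {"x": 0, "y": 0.004, "z": 0, "wx": 0, "wy": 0, "wz": 0},
  {"x": 0, "y": 0.008, "z": 0, "wx": 0, "wy": 0, "wz": 0},
])

```text
clock: 11.42
position: [0.4881, 0.0551, 0.0452]
tool_rot: [-1.271, 1.565, -2.84]
force: [-2.1, 1.9, 0.5]
grip_width: 0.0004
```

>>> servo_tool([
  {"x": 0, "y": 0.004, "z": 0, "wx": 0, "wy": 0, "wz": 0},
  {"x": 0, "y": 0.008, "z": 0, "wx": 0, "wy": 0, "wz": 0},
])

```text
clock: 11.68
position: [0.4888, 0.0551, 0.0449]
tool_rot: [-1.425, 1.56, -2.994]
force: [-19.8, 1.0, 16.6]
grip_width: -0.0002
```

Force jumped at x=0.489, which matches the expected end of travel. I'll back off straight and lift clear.

>>> servo_tool([
  {"x": 0, "y": -0.02, "z": 0, "wx": 0, "wy": 0, "wz": 0},
  {"x": 0, "y": -0.08, "z": 0, "wx": 0, "wy": 0, "wz": 0},
  {"x": -0.1, "y": -0.12, "z": 0, "wx": 0, "wy": 0, "wz": 0},
  {"x": -0.22, "y": -0.15, "z": 0, "wx": 0, "wy": 0, "wz": 0},
  {"x": -0.35, "y": -0.15, "z": 0.05, "wx": 0, "wy": 0, "wz": 0},
  {"x": -0.42, "y": -0.15, "z": 0.15, "wx": 0, "wy": 0, "wz": 0},
  {"x": -0.42, "y": -0.15, "z": 0.25, "wx": 0, "wy": 0, "wz": 0},
  {"x": -0.42, "y": -0.15, "z": 0.25, "wx": 0, "wy": 0, "wz": 0},
])

```text
clock: 12.68
position: [0.4308, -0.0471, 0.2142]
tool_rot: [-1.394, 1.562, -2.966]
force: [0.3, -0.1, 0.7]
grip_width: 0.0003
```

Run:
```python
from h import *
np.set_printoptions(precision=4,suppress=True)
plan([])
im,d=snap('top','top2.png');cv2.imwrite('pics/top2c.png',cv2.resize(im[160:310,190:390,::-1],(800,600),interpolation=cv2.INTER_CUBIC))
k=bot.get_calibration('wrist');im,d=snap('wrist','w4.png')
K=k['intrinsics'];f=K[0,0]
v,u=np.mgrid[0:480,0:640];a=u-K[0,2];b=v-K[1,2];r=np.hypot(a,b)+1e-9;th=r/f
P=np.dstack([d*np.tan(th)*a/r,d*np.tan(th)*b/r,d]);W=(P-k['t'])@k['R'];W[d<=0]=np.nan
h=cv2.cvtColor(im,cv2.COLOR_RGB2HSV);H,S,V=[h[...,i].astype(int) for i in range(3)];Z=W[...,2]
def rect(m,n):
    p=W[m]
    if len(p)>4: print(n,len(p),cv2.minAreaRect(p[:,:2].astype(np.float32)*1000),np.median(p,0))
rect((abs(W[...,0]-.567)<.022)&(Z>.053)&(Z<.059)&(W[...,1]>.04)&(W[...,1]<.208),'row')
rect((H>5)&(H<20)&(S>180)&(Z>.066)&(Z<.075)&(abs(W[...,0]-.5)<.05)&(abs(W[...,1]-.055)<.03),'knob')
rect((Z>.033)&(Z<.040)&(W[...,0]>.54)&(W[...,0]<.61)&(abs(W[...,1]-.056)<.015),'bolt')
```

```text
pos [ 0.4308 -0.0471  0.2142] q [-0.48  0.28  0.55  2.11 -0.2   0.81  0.19] F [ 0.3  -0.09  0.7 ] w 0.0003 t 12.68
[[-0.009  1.    -0.002]
 [-0.002 -0.002 -1.   ]
 [-1.    -0.009  0.002]]
row 3908 ((566.0618896484375, 108.56878662109375), (40.660648345947266, 87.90974426269531), 0.3747105896472931) [0.565  0.1055 0.0568]
knob 58 ((509.7874450683594, 54.38145446777344), (13.286344528198242, 14.619901657104492), 37.094940185546875) [0.5052 0.0534 0.07  ]
bolt 588 ((560.4191284179688, 59.90326690673828), (21.967775344848633, 40.66794204711914), 89.74174499511719) [0.5588 0.0553 0.0376]
```

View pics/w4.png

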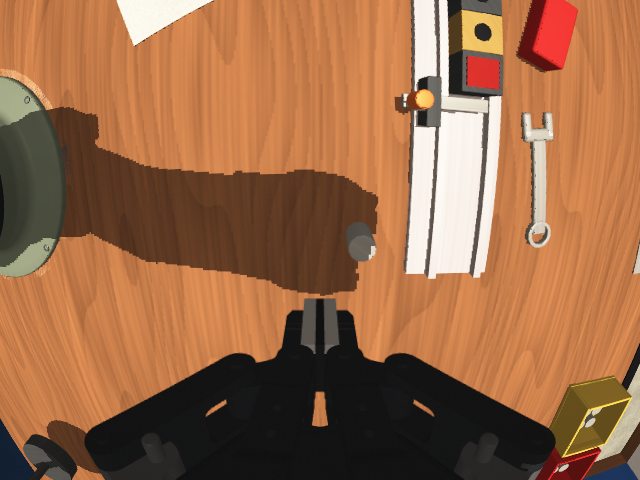

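View pics/top2c.png

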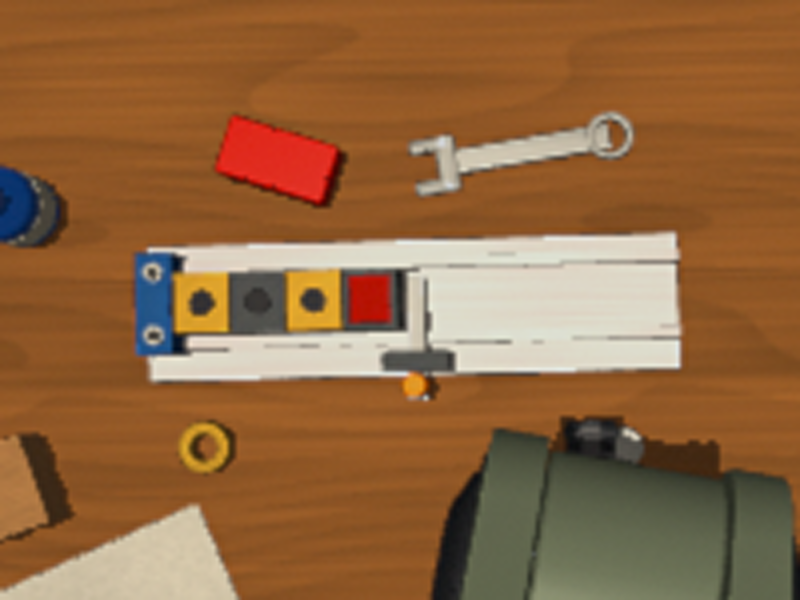

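Run:
```python
from h import *
np.set_printoptions(precision=4,suppress=True)
k=bot.get_calibration('wrist');im,d=bot.grab_frame('wrist')
K=k['intrinsics'];f=K[0,0]
v,u=np.mgrid[0:480,0:640];a=u-K[0,2];b=v-K[1,2];r=np.hypot(a,b)+1e-9;th=r/f
P=np.dstack([d*np.tan(th)*a/r,d*np.tan(th)*b/r,d]);W=(P-k['t'])@k['R'];W[d<=0]=np.nan
X,Y,Z=W[...,0],W[...,1],W[...,2]
for n,zlo,zhi,y0,y1 in [('bolt',.034,.041,.05,.062),('fence',.0215,.027,.0,.03),('fence',.0215,.027,.045,.06),('guide',.042,.048,.03,.08)]:
    m=(Z>zlo)&(Z<zhi)&(Y>y0)&(Y<y1)&(X>.5)&(X<.63)
    c,e=np.histogram(X[m],bins=np.arange(.5,.63,.002));print(n,[(float(q.round(3)),int(w)) for q,w in zip(e,c) if w])
h=cv2.cvtColor(im,cv2.COLOR_RGB2HSV)
m=(h[...,0]>5)&(h[...,0]<20)&(h[...,1]>180)&(Z>.067)&(Z<.074)&(abs(X-.51)<.03)&(abs(Y-.055)<.03)
print('knobtop',X[m].min(),X[m].max(),Y[m].min(),Y[m].max(),np.median(Z[m]))
```

```text
bolt [(0.5, 26), (0.502, 29), (0.504, 7), (0.506, 2), (0.534, 13), (0.536, 25), (0.538, 23), (0.54, 24), (0.542, 28), (0.544, 24), (0.546, 25), (0.548, 26), (0.55, 22), (0.552, 26), (0.554, 24), (0.556, 22), (0.558, 24), (0.56, 24), (0.562, 23), (0.564, 26), (0.566, 19), (0.568, 25), (0.57, 26), (0.572, 24), (0.574, 29), (0.576, 20), (0.578, 22), (0.58, 8)]
fence [(0.536, 17), (0.538, 76), (0.54, 65), (0.542, 67), (0.544, 57), (0.546, 11), (0.586, 28), (0.588, 65), (0.59, 63), (0.592, 56), (0.594, 53), (0.596, 4)]
fence [(0.518, 2), (0.52, 1), (0.538, 3), (0.54, 6), (0.542, 10), (0.544, 8), (0.586, 20), (0.588, 32), (0.59, 28), (0.592, 32), (0.594, 26)]
guide [(0.502, 13), (0.504, 8), (0.506, 3), (0.508, 2), (0.518, 24), (0.52, 91), (0.522, 84), (0.524, 97), (0.526, 116), (0.528, 111), (0.53, 108), (0.532, 29), (0.546, 41), (0.548, 3), (0.55, 1), (0.552, 3), (0.554, 1), (0.556, 2), (0.558, 2), (0.56, 2), (0.562, 2), (0.564, 1), (0.566, 2), (0.568, 2), (0.57, 2), (0.572, 1), (0.574, 2), (0.576, 2), (0.578, 2), (0.58, 1), (0.582, 2), (0.584, 1)]
knobtop 0.5020173377195377 0.5143236007944849 0.04731614816566388 0.0624099185356031 0.07020992046640345
```

The bolt nose measures 14 mm past the channel centre, which is fully across. Row, knob and bystanders all look right in both views, and the arm is clear.

```bash
python3 -c "
from workcell import bot
print(bot.observe()['force']);bot.job_done()"
```

```text
[-0.00184166  0.40726729  0.31580318]
the job is handed in; nothing more can be done
```

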